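Tools back on their shadow boards

TASK

Tidy the woodwork bench: lay the mallet, the screwdriver, the cork sanding block and the try square each flat on the white board that bears its own blue outline, covering the outline and pointing the same way as it is drawn, and let go of them all. The block may lie either way round. Leave the drill and the jar where they are.

Things in the scene. Friction and masses are not known exactly. Their poses are not given: they have to be found in the camera images.
- mallet_grip (a point): Loose wooden joiner's mallet lying flat, about 0.2 kg, T shaped, 160 mm long in y. Head 90 (x) x 48 (y) x 46 mm high, medium brown, at the +y end; square handle 22 mm wide (x), 22 mm high, pale, running to -y with its middle line 23 mm above the underside. This point is the place to grip: in the middle of the handle, 24 mm from the head's face (48 mm from the head's centre, which lies to +y), 23 mm above the underside. Handle end 88 mm to -y. z up.
- driver_grip (a point): Loose screwdriver lying flat, about 0.09 kg, 160 mm long in y: square red and black handle 26 x 26 x 80 mm at the -y end, thin steel shaft (7 mm thick, 80 mm long, clear of the bench) to +y. This point is on its axis in the handle, 30 mm behind the handle's front end (so 110 mm behind the tip, which lies to +y), 13 mm above the underside. z up.
- block_grip (a point): Loose cork sanding block with a thin black sole, about 0.12 kg, 58 (x) x 105 (y) x 38 mm high, lying flat at any yaw. This point is its centre, 19 mm above the underside. The same after a half turn.
- square_grip (a point): Loose small try square lying flat, about 0.1 kg, L shaped, 100 (x) x 120 (y) mm overall. Dark wooden stock with a brass edge, 100 (x) x 20 (y) x 20 mm high; thin steel blade 28 mm wide (x) and 3 mm thick, lying on the bench, runs from the stock's +x end 100 mm to +y. This point is in the stock, half-way up (10 mm) and half-way through its 20 mm thickness: 38 mm from the stock's -x end, 62 mm from its +x end, 34 mm from the blade's near edge. z up.
- outline_mallet (a point): White board, 106 (x) x 170 (y) x 6 mm thick, fixed to the bench, with a blue painted outline (filled silhouette) of the mallet. This point is on the board's top face (6 mm above the bench) at the centre of the outlined head; the outlined handle runs to -y. Axes as the mallet's when it lies on the outline: mallet_grip then lies at x 0, y -48, z +23 mm from this point. z up.
- outline_driver (a point): White board, 106 (x) x 170 (y) x 6 mm thick, fixed to the bench, with a blue painted outline (filled silhouette) of the screwdriver. This point is on the board's top face (6 mm above the bench) in the middle of the outline, where handle meets shaft; the outlined shaft points to +y. Axes as the screwdriver's when it lies on the outline: driver_grip then lies at x 0, y -30, z +13 mm from this point. z up.
- outline_block (a point): White board, 106 (x) x 170 (y) x 6 mm thick, fixed to the bench, with a blue painted outline (filled silhouette) of the sanding block, a plain rectangle, 58 (x) x 105 (y) mm. This point is on the board's top face (6 mm above the bench) at the rectangle's centre: block_grip belongs 19 mm above it. z up.
- outline_square (a point): White board, 106 (x) x 170 (y) x 6 mm thick, fixed to the bench, with a blue painted outline (filled silhouette) of the try square, an L: stock at the -y end along x, blade on the +x side running to +y. This point is on the board's top face (6 mm above the bench) at the middle of the L's 100 x 120 mm frame. Axes as the square's when it lies on the outline: square_grip then lies at x -12, y -50, z +10 mm from this point. z up.
- drill_mid (a point): Bystander: orange power drill, 1.4 kg, lying loose on its side on the far side of the bench, about 220 mm long in y, 74 mm high, grip to +x. This point is the middle of its body, 37 mm up. Leave it alone.
- jar_mid (a point): Bystander: amber glass jar with a steel lid, standing loose on the far side of the bench, 64 mm across, 75 mm high. This point is its centre, half-way up. Leave it alone.
Not all that is in view belongs to the job. What is shaped like the part that bears driver_grip but yellow is not meant. Leave any red look-alike of the part that bears mallet_grip alone.

How it is judged:
By the outcome, as a careful person would: the job done as asked, in the order asked, and still so for the second after the job is handed in, with the robot touching nothing.
It also fails if it takes over 128 s, if anything falls off the work surface, if the arm or the gripper's body presses on something with over 40 N, if the wrist force passes 120 N, or if a joint passes its speed limit or range.

ROBOT

A 6-joint arm with a two-finger parallel gripper is mounted at the origin on the work surface. World frame = base frame: x ahead of the robot, y to its left, z up, the work surface at z = 0. Lengths are in mm, angles in rad, forces in N, time in s.
With the tool pointing down it reaches from about 325 to 875 mm from the base axis. Payload 4.4 kg.
Tool frame: the origin (TCP) lies on the centre line of the jaws, within the pads' length; the fingertips stand ahead of it and the grasp point (between the pads) lies 6 mm ahead of it (ctrl.tcp_to_tips is the z of the fingertips in the tool frame, in mm); z points along the fingers, y is the line along which they close (so a half turn about z gives the same grasp; the last joint's range is limited). The gripper opens to 85 mm and grips with 20 to 120 N. Pads are 22 mm wide; open, the fingers measure 114 mm over their backs; the gripper's body (76 mm by 85 mm) begins 54 mm behind the grasp point. The pads swing forward as they close: fully open they stand 13 mm farther back than shut.
Start: joints at [1.19, 0.207, 1.542, -0, 1.393, -0.15], TCP at [131.545, 559.753, 256.282] pointing down, gripper open.
Joint ranges: [-2.73, 2.73], [-0.86, 2.22], [0.23, 2.46], [-1.11, 4.25], [0.08, 2.63], [-2.82, 2.82]. Speed limits (rad/s): [2.79, 2.79, 3.14, 3.14, 3.14, 3.14].

INTERFACE

Orientations are given as a 3x3 rotation matrix whose columns are the frame's x, y, z axes.
In Python, from plant import ctrl, sensors, optics gives the robot as it stands. Calls block until the motion is done:
- ctrl.move_ptp(position, orientation): joint-space move of the TCP to a pose.
- ctrl.move_l(position, rot=None, vel=150, threshold=None): straight line of the TCP; rot=None keeps the orientation; vel is the mean speed in mm/s. With threshold (N) it stops when the force on the tool has changed by that much, and returns True; else False.
- ctrl.set_joints(angles): joint-space move.
- ctrl.gripper_to(opening, force=None): finger opening in mm; force is the grip in N (None keeps the last); returns when the fingers have stopped.
- ctrl.hold(seconds).
- ctrl.solve_ik(position, orientation): joint angles nearest the present ones, or None.
- sensors.read_state(): the state.
- optics.grab_frame(name): name is "scene" or "side" or "wrist"; returns (picture, depth): 384x512x3 uint8, red, green, blue; 384x512 float32, mm along the optical axis (not along the pixel's ray), 0 where there is no reading.
- optics.camera_params(name): a dict with "mtx" (3x3 intrinsics, pixels), "R" (3x3) and "t" (3): a world point X has camera coordinates R X + t; the wrist camera has in their place "T_tool_cam" (4x4, takes a point from camera to tool coordinates, whose origin is the TCP and whose axes are the flange's). Camera axes: x right, y down, z forward; pixel columns grow to the right and rows downward; lengths in mm; the calibration is good to about 2 mm. A picture is of the moment at which its call begins: read the wrist's pose just before it. camera_params takes no time and is no camera call.
A pose or a line that the arm cannot do raises ctrl.MotionError and nothing moves.
- ctrl.finish_job(): hands the job in; it is judged then, once.
The state is a dict: "t": time; "q": joint angles; "qvel": joint speeds; "tau": joint torques, N m; "eef_pos": TCP position; "eef_rot": TCP orientation; "force": force on the tool from outside, world axes, zero at the start; "wrist_torque": the same for the moment, N m; "grip_width": finger opening in mm; "grasp_force": force on a finger pad.
Only numpy, scipy, OpenCV 4.12 (cv2) and the standard library are available. Lean on these libraries where they do the work, as an engineer would, in place of code of your own. Each camera call takes 0.05 s, during which the arm holds its last target. There are 200 camera calls.

## Working session

There is one attempt and no reset: what is moved stays moved. The work goes in short steps, each a Python script; the robot and the scene stay as the last script left them, time stands still between calls to the robot, and variables do not carry over. Pictures are saved under pics/ and viewed, at most 14 in all, crops included, and the job is handed in when it is done.

```bash
mkdir -p pics; ls; python3 - <<'E'
from plant import ctrl,sensors,optics
import cv2,numpy as np
for n in("scene","side"):
    im,d=optics.grab_frame(n); cv2.imwrite(f"pics/{n}0.png",im[:,:,::-1]); np.savez(f"pics/{n}0.npz",im=im,d=d)
    p=optics.camera_params(n); print(n,p["mtx"].tolist(),np.round(-p["R"].T@p["t"]),np.round(p["R"],2).tolist())
print(optics.camera_params("wrist"),ctrl.tcp_to_tips,sensors.read_state()["t"])
E
```

```text
pics
scene [[347.65220099658274, 0.0, 247.22273625773352], [0.0, 347.65220099658274, 190.1763542615187], [0.0, 0.0, 1.0]] [ 881. -262.  874.] [[0.65, 0.76, 0.01], [0.66, -0.56, -0.5], [-0.37, 0.34, -0.86]]
side [[354.9989743576978, 0.0, 251.88600070643471], [0.0, 354.9989743576978, 191.31495375581892], [0.0, 0.0, 1.0]] [ -25. -701.  611.] [[0.82, -0.57, -0.0], [-0.29, -0.42, -0.86], [0.49, 0.71, -0.52]]
{'mtx': array([[334.81608214,   0.        , 258.19304337],
       [  0.        , 334.81608214, 188.34011688],
       [  0.        ,   0.        ,   1.        ]]), 'T_tool_cam': array([[-1.34409161e-04, -9.54768360e-01, -2.97350570e-01,
         7.53373815e+01],
       [ 9.99998825e-01, -5.82426241e-04,  1.41810101e-03,
         6.35376684e-02],
       [-1.52714275e-03, -2.97350030e-01,  9.54767316e-01,
        -1.17254918e+02],
       [ 0.00000000e+00,  0.00000000e+00,  0.00000000e+00,
         1.00000000e+00]])} 25.0 0.1
```

View pics/scene0.png

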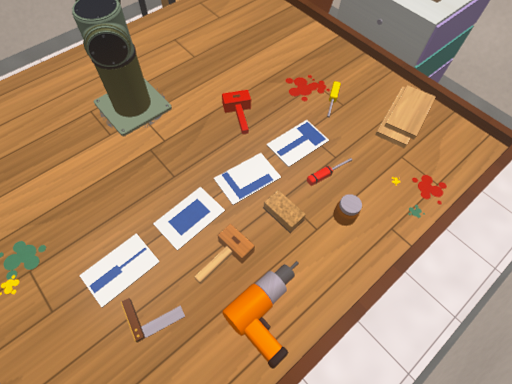

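View pics/side0.png

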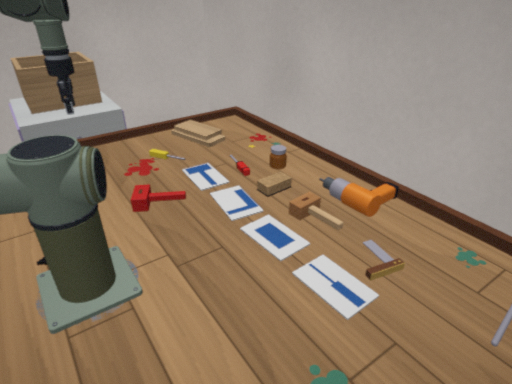

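The scene view shows the boards at (119,269) driver, (189,217) block, (247,178) square and (298,142) mallet. The tools are the mallet head at (236,242) with handle end (200,277), the driver handle at (320,174) with tip (351,160), the block at (284,210), and the square's stock at (133,320) with blade tip (184,314). I'll get coarse positions from these, then look closer with the wrist camera.

```bash
cat > h.py <<'E'
from plant import ctrl,sensors,optics
import cv2,numpy as np
def ray(px,K,R,t,z):
    px=np.atleast_2d(np.array(px,float)); d=np.c_[(px-[K[0,2],K[1,2]])/[K[0,0],K[1,1]],np.ones(len(px))]@R
    c=-R.T@t; return c+d*((z-c[2])/d[:,2])[:,None]
def fixed(n,px,z):
    p=optics.camera_params(n); return ray(px,p["mtx"],p["R"],p["t"],z)
def down(a):  # tool z down, tool y (closing line) at world angle a
    y=np.array([np.cos(a),np.sin(a),0]);z=np.array([0,0,-1.]);return np.c_[np.cross(y,z),y,z]
def wristshot(name):
    s=sensors.read_state(); im,d=optics.grab_frame("wrist"); p=optics.camera_params("wrist")
    T=np.eye(4);T[:3,:3]=s["eef_rot"];T[:3,3]=s["eef_pos"];M=np.linalg.inv(T@p["T_tool_cam"])
    cv2.imwrite(f"pics/{name}.png",im[:,:,::-1]); np.savez(f"pics/{name}.npz",im=im,d=d,K=p["mtx"],R=M[:3,:3],t=M[:3,3])
    return s["t"]
def load(name):
    f=np.load(f"pics/{name}.npz"); return f["im"],f["d"],(f["K"],f["R"],f["t"])
E
python3 - <<'E'
from h import *
for n,px,z in [("b_driver",(119,269),6),("b_block",(189,217),6),("b_square",(247,178),6),("b_mallet",(298,142),6),("m_head",(236,239),46),("m_end",(200,277),34),("drv",(320,174),20),("tip",(351,160),13),("block",(284,208),38),("stock",(133,318),20),("blade",(184,314),3),("jar",(348,205),75),("drill",(258,305),60),("redhead",(237,97),46),("redend",(243,129),23),("yellow",(334,90),20)]:
    print(n,np.round(fixed("scene",px,z)[0]))
print(np.round(sensors.read_state()["eef_rot"],2).tolist())
E
```

```text
b_driver [ 471. -325.    6.]
b_block [ 467. -103.    6.]
b_square [473. 101.   6.]
b_mallet [474. 312.   6.]
m_head [613. -56.  46.]
m_end [ 629. -183.   34.]
drv [607. 268.  20.]
tip [630. 382.  13.]
block [625. 102.  38.]
stock [ 602. -358.   20.]
blade [ 667. -263.    3.]
jar [738. 220.  75.]
drill [ 774. -123.   60.]
redhead [233. 263.  46.]
redend [334. 203.  23.]
yellow [400. 556.  20.]
[[-0.97, 0.23, -0.0], [0.23, 0.97, -0.0], [0.0, -0.0, -1.0]]
```

```bash
python3 - <<'E'
from h import *
for n,y in(("w1",225),("w2",-235)):
    ctrl.move_ptp([485,y,290],down(np.pi/2)); ctrl.hold(.2); print(wristshot(n),sensors.read_state()["q"].round(2))
a=load("w1")[0];b=load("w2")[0]
E
```

```text
2.075 [ 0.27  0.1   1.6   0.    1.45 -1.3 ]
4.0083 [-0.61  0.1   1.59  0.    1.45 -2.18]
```

View pics/w1.png

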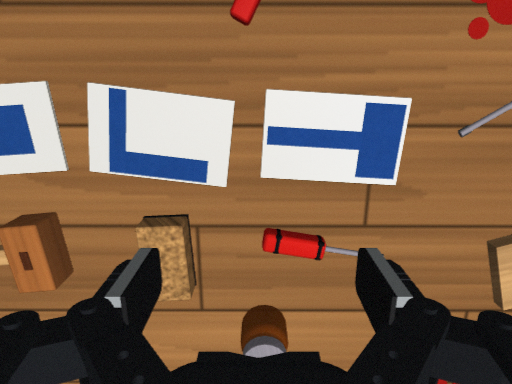

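View pics/w2.png

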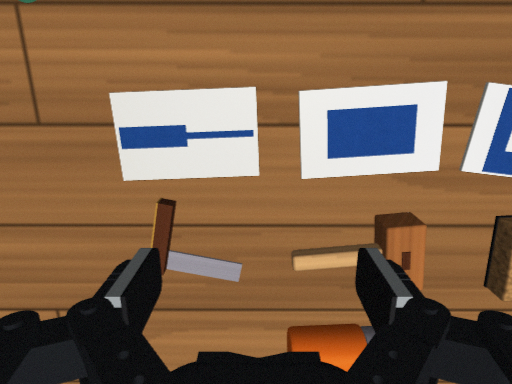

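The two wrist views show all four boards clearly, each pointing roughly along +y: mallet (340,137), square L (160,150), block (372,130), driver (187,135). The driver is at (295,245), the block at (168,258), the square's stock at (164,235) and the mallet at (340,255), partly behind a finger. I'll measure using masks, checked against depth.

```bash
cat >> h.py <<'E'
def any_(name):
    if name in("scene","side"):
        f=np.load(f"pics/{name}0.npz");p=optics.camera_params(name);return f["im"],f["d"],(p["mtx"],p["R"],p["t"])
    return load(name)
def cloud(name):
    im,d,(K,R,t)=any_(name); v,u=np.mgrid[:384,:512]
    c=np.dstack([(u-K[0,2])/K[0,0]*d,(v-K[1,2])/K[1,1]*d,d]); P=(c-t)@R; P[d==0]=np.nan; return P
def rect(P):
    (c,s,a)=cv2.minAreaRect(np.float32(P[:,:2])); e=np.deg2rad(a)
    if s[0]<s[1]: s=s[::-1]; e+=np.pi/2
    e=(e+np.pi*0)%np.pi; return np.round(c,1),np.round(s,1),round(np.degrees(e),1) # long-axis angle
def comps(mask,minpx):
    n,l,st,_=cv2.connectedComponentsWithStats(mask.astype(np.uint8)); return [l==i for i in range(1,n) if st[i,4]>=minpx]
def outline(m): return max(cv2.findContours(m.astype(np.uint8),cv2.RETR_EXTERNAL,cv2.CHAIN_APPROX_NONE)[0],key=len)[:,0]
E
python3 - <<'E'
from h import *
for n in("w1","w2","scene"):
    im,d,cal=any_(n); P=cloud(n); hsv=cv2.cvtColor(im,cv2.COLOR_RGB2HSV); H,S,V=[hsv[:,:,i].astype(int) for i in range(3)]
    inx=(P[:,:,0]>380)&(P[:,:,0]<720)&(abs(P[:,:,1])<430)
    print("==",n)
    for m in comps((H>105)&(H<130)&(S>120)&inx,150):
        px=outline(m); W=ray(px,*cal,6); area=abs(cv2.contourArea(np.float32(W[:,:2])))
        print("blue",rect(W),"area",round(area),"z",round(np.nanmedian(P[m][:,2]),1),"touch",px.min(0),px.max(0))
    for m in comps((S<60)&(V>170)&inx&(P[:,:,2]<12)|((H>105)&(H<130)&(S>120)&inx),800):
        print("board",rect(ray(outline(m),*cal,6)))
    for lab,lo,hi,bx in [("block",34,42,(520,720,20,200)),("mhead",42,50,(520,720,-200,0)),("mhandle",28,38,(520,720,-250,-80)),("drv",20,30,(520,720,180,400)),("tip",9,19,(520,720,300,400)),("stock",16,24,(520,720,-430,-250)),("blade",1.5,6,(520,720,-400,-220))]:
        m=(P[:,:,2]>lo)&(P[:,:,2]<hi)&(P[:,:,0]>bx[0])&(P[:,:,0]<bx[1])&(P[:,:,1]>bx[2])&(P[:,:,1]<bx[3])
        if lab=="blade": m&=(S<70)&(V>120)
        for c in comps(m,20): print(lab,rect(P[c]),np.nanmean(P[c],0).round(1),c.sum())
    g=(abs(P[:,:,2])<15)&inx&(H>5)&(H<25); print("bench z",np.nanmedian(P[g][:,2]).round(2),np.nanstd(P[g][:,2]).round(2))
E
```

```text
== w1
blue (array([469.7, 107.5]), array([118.7,  99. ]), np.float64(83.0)) area 4313 z 6.0 touch [109  88] [206 181]
blue (array([471.8, 316.3]), array([158.7,  89.1]), np.float64(86.5)) area 6214 z 6.3 touch [267 103] [405 178]
blue (array([461.9, -67.8]), array([57.2, 42.1]), np.float64(2.8)) area 1877 z 5.8 touch [  0 105] [ 34 154]
board (array([461.2, -54.9]), array([105.4,  83.4]), np.float64(3.7))
board (array([469.8, 107.9]), array([169.9, 105.5]), np.float64(83.1))
board (array([472. , 316.3]), array([170.1, 105.6]), np.float64(86.6))
block (array([624.7, 109.1]), array([106. ,  57.6]), np.float64(3.1)) [616.3 115.6  37.7] 2528
mhead (array([613.4, -54. ]), array([90.2, 49.2]), np.float64(6.1)) [611.3 -52.7  45.5] 2656
mhandle (array([617.1, -92.2]), array([21.6, 10.7]), np.float64(177.3)) [617.2 -92.6  33.2] 109
drv (array([605.8, 272.1]), array([79.6, 25.5]), np.float64(80.5)) [604.5 271.4  25.4] 1170
drv (array([713. , 234.6]), array([49.5, 13.1]), np.float64(89.3)) [711.4 234.5  25.1] 176
tip (array([599.6, 306.1]), array([11.6,  1.6]), np.float64(75.2)) [599.6 305.8  1
[... 2197 characters left out ...]
3  36.1] 633
mhead (array([614.7, -58.1]), array([88.7, 47.8]), np.float64(5.6)) [615.4 -58.4  44.3] 577
mhandle (array([ 608. , -137.7]), array([112.3,  58.2]), np.float64(93.2)) [ 622.2 -136.    32.1] 389
drv (array([607.7, 267.6]), array([77.5, 24.9]), np.float64(80.8)) [607.5 266.6  23.3] 182
tip (array([620.5, 350.1]), array([75.3,  9. ]), np.float64(80.5)) [621.7 351.5  13. ] 53
stock (array([ 601.2, -361.7]), array([99.2, 21.3]), np.float64(168.7)) [ 602.5 -362.1   18.7] 398
blade (array([ 522.8, -380.6]), array([37. ,  5.7]), np.float64(90.6)) [ 522.6 -382.4    4.5] 29
blade (array([ 646.8, -314.6]), array([91. , 27.6]), np.float64(78.8)) [ 646.8 -317.3    2.7] 249
bench z -1.37 2.97
```

Sizes and heights match the given ones. Wrist and scene differ by about 3.5 mm in y, which I'll resolve with a half-turned wrist view after the first placing. Mallet first.

```bash
cat >> h.py <<'E'
D=np.deg2rad
def pickplace(p,pa,zp,q,qa,zq,w,force=40,opn=85,rel=20):
    """p,q xy; pa,qa closing-line angles (deg); zp,zq TCP heights"""
    best=None
    for k in(0,180):
        a=ctrl.solve_ik([*p,zp],down(D(pa+k)));b=ctrl.solve_ik([*q,zq],down(D(qa+k)))
        if a is not None and b is not None:
            m=max(abs(a[5]),abs(b[5]))
            if best is None or m<best[0]: best=(m,k)
    k=best[1]; Ra,Rb=down(D(pa+k)),down(D(qa+k)); print("k,q6",best)
    ctrl.move_ptp([*p,130],Ra); ctrl.gripper_to(opn)
    print("dn",ctrl.move_l([*p,zp],vel=90,threshold=15)); ctrl.gripper_to(w-15,force)
    s=sensors.read_state(); print("grip",round(s["grip_width"],1),round(s["grasp_force"],1),s["eef_pos"].round(1))
    ctrl.move_l([*p,140],vel=150); s=sensors.read_state(); print("held",round(s["grip_width"],1),s["force"].round(1))
    ctrl.move_ptp([*q,140],Rb); ctrl.move_l([*q,zq+15],vel=150)
    print("touch",ctrl.move_l([*q,zq+.5],vel=25,threshold=6),sensors.read_state()["eef_pos"].round(1))
    ctrl.gripper_to(min(85,w+rel)); ctrl.move_l([*q,130],vel=150); s=sensors.read_state(); print("t",s["t"],s["force"].round(1))
E
python3 - <<'E'
from h import *
pickplace((618.3,-102.5),5.7,29,(472.3,324.3),-3.5,35,22)
ctrl.move_ptp([540,215,290],down(-np.pi/2)); ctrl.hold(.2); print(wristshot("w3"))
n="w3"; im,d,cal=any_(n); P=cloud(n); hsv=cv2.cvtColor(im,cv2.COLOR_RGB2HSV); H,S,V=[hsv[:,:,i].astype(int) for i in range(3)]
inx=(P[:,:,0]>380)&(P[:,:,0]<720)&(abs(P[:,:,1])<430)
for m in comps((S<60)&(V>170)&inx&(P[:,:,2]<12)|((H>105)&(H<130)&(S>120)&inx),800):
    print("board",rect(ray(outline(m),*cal,6)))
for lab,lo,hi,bx in [("block",34,42,(520,720,20,200)),("mhead",48,56,(400,550,200,450)),("mhandle",34,44,(400,550,200,400)),("drv",20,30,(520,690,180,400))]:
    m=(P[:,:,2]>lo)&(P[:,:,2]<hi)&(P[:,:,0]>bx[0])&(P[:,:,0]<bx[1])&(P[:,:,1]>bx[2])&(P[:,:,1]<bx[3])
    for c in comps(m,60): print(lab,rect(P[c]),c.sum())
E
```

```text
k,q6 (np.float64(0.5117588296167086), 0)
dn False
grip 21.5 42.9 [ 618.2 -102.6   29.2]
held 21.3 [-0.   1.1 -3.2]
touch True [471.9 324.1  35.2]
t 12.7417 [ 0.7  0.4 -1. ]
14.1167
board (array([470.2, 108.2]), array([170. , 105.4]), np.float64(83.1))
board (array([472.3, 316.3]), array([169.7, 105.4]), np.float64(86.7))
board (array([462.4, -63.6]), array([105.3, 101.8]), np.float64(3.9))
block (array([624.5, 107.9]), array([104.9,  58.2]), np.float64(2.6)) 5804
mhead (array([475.6, 371. ]), array([90.3, 48.4]), np.float64(177.0)) 3097
mhandle (array([490.7, 311.1]), array([138.4,  98.8]), np.float64(104.5)) 1962
drv (array([606.4, 271.3]), array([79.7, 26.4]), np.float64(80.4)) 1731
```

View pics/w3.png

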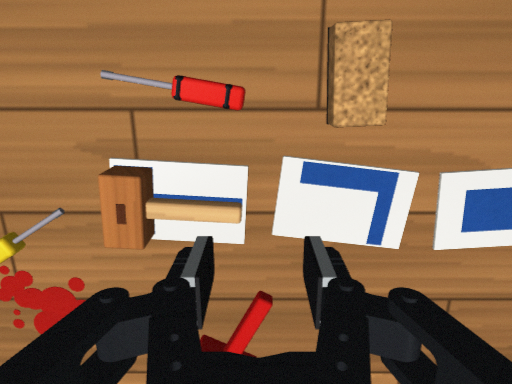

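The mallet covers its outline: head at (125,207) in the picture, 1 mm from target. The half-turned wrist view agrees with the earlier ones, so I trust the wrist data. Next the driver, the block and the square, each checked for a good grip.

```bash
cat > go.py <<'E'
from h import *
import sys
u=lambda a:np.array([np.cos(D(a)),np.sin(D(a))])
w=sys.argv[1]
if w=="driver": pickplace(np.array([606.1,271.7])+10*u(80.45),-9.55,27.5,np.array([468.9,-319.7])-30*u(92.3),2.3,33.5,26)
if w=="block": pickplace((624.6,108.5),92.8,27,(464.1,-99),3.7,33,58,rel=24)
if w=="square": pickplace(np.array([599.2,-358.7])-12*u(-11.8),78.2,27,np.array([469.9,107.8])-12*u(-6.95)-50*u(83.05),83.05,33,20)
E
python3 go.py driver && python3 - <<'E'
from h import *
ctrl.move_ptp([540,-215,290],down(-np.pi/2)); ctrl.hold(.2); print(wristshot("w4"))
P=cloud("w4"); 
m=(P[:,:,2]>27)&(P[:,:,2]<36)&(P[:,:,0]<540)&(P[:,:,0]>400)&(P[:,:,1]<-250)
for c in comps(m,60): print("drv",rect(P[c]),c.sum())
m=(P[:,:,2]>16)&(P[:,:,2]<24)&(P[:,:,0]>540)&(P[:,:,1]<-250)
for c in comps(m,60): print("stock",rect(P[c]),c.sum())
E
```

```text
k,q6 (np.float64(0.8273427853746025), 0)
dn False
grip 25.7 40.7 [608.  281.7  27.9]
held 25.1 [-0.7 -0.5 -0.4]
touch False [ 470.1 -349.6   33.8]
t 23.5583 [-1.   0.5 -0.5]
25.4
drv (array([ 472., -359.]), array([78.8, 25.8]), np.float64(93.0)) 1285
stock (array([ 599.9, -359.5]), array([99.9, 21.7]), np.float64(168.4)) 1800
```

View pics/w4.png

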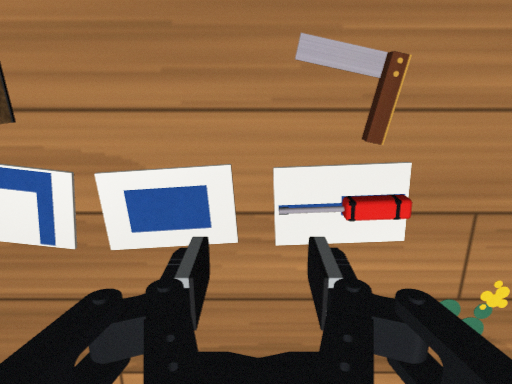

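The driver covers its outline: handle at (377,208), tip at (280,209), about 1.5 mm off. On to the block and the square.

```bash
python3 go.py block && python3 go.py square && python3 - <<'E'
from h import *
ctrl.move_ptp([550,10,320],down(-np.pi/2)); ctrl.hold(.3); print(wristshot("w5"))
P=cloud("w5"); im=load("w5")[0].astype(int); sat=im.max(2)-im.min(2)
for lab,lo,hi,y0,y1 in[("block",40,48,-200,0),("stock",22,30,20,200)]:
    m=(P[:,:,2]>lo)&(P[:,:,2]<hi)&(P[:,:,0]<560)&(P[:,:,0]>400)&(P[:,:,1]>y0)&(P[:,:,1]<y1)
    for c in comps(m,60): print(lab,rect(P[c]),c.sum())
im,d=optics.grab_frame("scene"); cv2.imwrite("pics/s2.png",im[:,:,::-1])
E
```

```text
k,q6 (np.float64(1.5840652441803753), 0)
dn False
grip 57.1 44.7 [625.3 108.5  27.9]
held 57.3 [-0.7  0.  -1.6]
touch True [463.9 -99.   33.9]
t 34.275 [-0.5 -0.4 -0.1]
k,q6 (np.float64(1.633017559778697), 180)
dn False
grip 19.3 39.6 [ 587.7 -356.4   27.3]
held 18.9 [-0.1 -0.1 -1.2]
touch True [451.5  59.7  33.2]
t 42.8167 [ 0.3  0.3 -0.3]
44.0
block (array([465. , -97.4]), array([105.3,  58.1]), np.float64(93.9)) 3440
stock (array([464.8,  58. ]), array([100.2,  20.6]), np.float64(173.0)) 1089
```

View pics/w5.png

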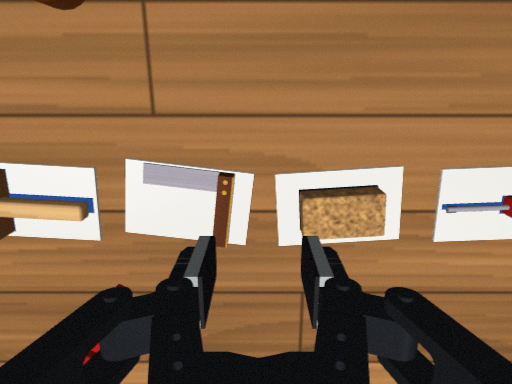

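View pics/s2.png

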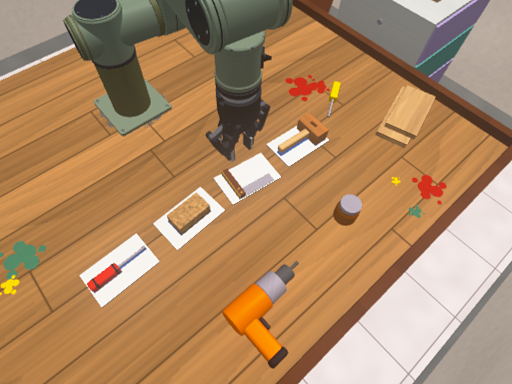

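All four lie on their outlines: the square at (190,195), the block at (343,213), with the driver and mallet at the edges of the wrist view, the square and block measured within 2 mm. The scene view shows the drill at (258,305) and the jar at (348,205) unmoved.

```bash
python3 -c "
from plant import ctrl
print(ctrl.finish_job())"
```

```text
the job is handed in; nothing more can be done
None
```

The mallet, screwdriver, block and try square lie released on their outlines, each measured within about 2 mm of target, with the drill and jar left where they were; the job was handed in at about 44 s.

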